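Feed a row of exhibit boxes to the label reader

TASK

Push the row of five white-lidded exhibit boxes gently along the reader's rail, pushing on the last box only, so that they slide together as one train, without gaps, until the first is fully home against the blue end stop. Only then press the green button on the reader bar fully down and let it come up again. Do not lift or tip any box, and leave everything else on the table where it stands.

Things in the scene. Friction and masses are not known exactly. Their poses are not given: they have to be found in the camera images.
- rail: aluminium feed rail of a label reader, fixed to the table; straight open-topped channel along its own y, end stop at the -y end, open at +y (base plate ends at y = +225 mm). Origin on the table under the channel's middle line (x = 0), z up. Channel floor 10 mm above the table, 47 mm wide between two guide strips whose tops are 20 mm above the table
- stop: blue end stop with a black rubber face, fixed on the rail, axes as the rail's. Origin at the middle of the rubber face, level with the channel floor; the face looks to +y, its top is 34 mm above the floor. The row is pushed to -y. With the row home the boxes' middles stand at y = 22, 66, 110, 154 and 198 mm in this frame
- read_button (a joint): round green push button on top of the grey reader bar, near the end stop. The bar is fixed along the rail's +x side: 52 x 257 mm, top 53 mm above the table, its face 38 mm from the channel's middle line. 0 is up, 0.006 m is fully down; a spring lifts it again and fully down takes 5 N
- read_button_top (a point): middle of the top of the green button (28 mm across) when up; it is pressed straight down
- box1: exhibit box, the first of the row, nearest the end stop: clear rigid box with white lid and red seal tape, 44 x 44 mm and 42 mm tall, 50 to 100 g, standing loose in the channel, touching its neighbours. Origin at the centre of its underside, z up, axes as the rail's
- box2: exhibit box, second of the row: clear rigid box with white lid and red seal tape, 44 x 44 mm and 42 mm tall, 50 to 100 g, standing loose in the channel, touching its neighbours. Origin at the centre of its underside, z up, axes as the rail's
- box3: exhibit box, third of the row: clear rigid box with white lid and red seal tape, 44 x 44 mm and 42 mm tall, 50 to 100 g, standing loose in the channel, touching its neighbours. Origin at the centre of its underside, z up, axes as the rail's
- box4: exhibit box, fourth of the row: clear rigid box with white lid and red seal tape, 44 x 44 mm and 42 mm tall, 50 to 100 g, standing loose in the channel, touching its neighbours. Origin at the centre of its underside, z up, axes as the rail's
- box5: exhibit box, the last of the row, farthest from the end stop; the one to push on: clear rigid box with white lid and red seal tape, 44 x 44 mm and 42 mm tall, 50 to 100 g, standing loose in the channel, touching its neighbours. Origin at the centre of its underside, z up, axes as the rail's
- spare_box: bystander: an unsealed exhibit box with a blue lid, 44 x 44 x 42 mm, loose on the table behind the open end of the rail; origin at the centre of its underside
- powder_jar: bystander: small grey powder jar with black cap, 60 mm across, 55 mm tall, loose in front of the rail; origin at the centre of its underside
- dusting_brush: bystander: fingerprint brush with black head, 170 mm long, 26 mm high, lying loose in front of the rail along its own y; origin near its middle, on its underside
- beer_bottle: bystander: loose brown glass bottle, 66 mm across, 220 mm tall, to the right of the rail; origin at the centre of its underside
- glass_jar: bystander: loose open glass jar, 72 mm across, 85 mm tall, to the left of the rail; origin at the centre of its underside
- tape_roll: bystander: loose roll of clear lifting tape lying flat, 90 mm across, 25 mm high, near the robot to the right; origin at the centre of its underside
- ink_pad: bystander: loose closed black ink pad case, 70 x 115 x 21 mm, near the robot to the left; origin at the centre of its underside
Not all that is in view belongs to the job. What is shaped like the box1 but brown or orange is not meant.

How it is judged:
By the outcome, as a careful person would: the job done as asked, in the order asked, and still so for the second after the job is handed in, with the robot touching nothing.
It also fails if it takes over 45 s, if anything falls off the work surface, if the arm or the gripper's body presses on something with over 40 N, if the wrist force passes 120 N, or if a joint passes its speed limit or range.

ROBOT

A 7-joint arm with a two-finger parallel gripper is mounted at the origin on the work surface. World frame = base frame: x ahead of the robot, y to its left, z up, the work surface at z = 0. Lengths are in m, angles in rad, forces in N, time in s.
With the tool pointing down it reaches from about 0.425 to 0.925 m from the base axis. Payload 6.8 kg.
Tool frame: the origin (TCP) lies midway between the tips of the shut fingers; the grasp point (between the pads) lies 19 mm behind it; z points along the fingers, y is the line along which they close (so a half turn about z gives the same grasp; the last joint's range is limited). The gripper opens to 85 mm and grips with 20 to 120 N. Pads are 22 mm wide; open, the fingers measure 114 mm over their backs; the gripper's body (76 mm by 85 mm) begins 54 mm behind the grasp point. The pads swing forward as they close: fully open they stand 13 mm farther back than shut.
Start: joints at [1.228, 0.477, 0.022, 1.555, -0.011, 1.109, -0.083], TCP at [0.157, -0.656, 0.231] pointing down, gripper open.
Joint ranges: [-2.96, 2.96], [-0.34, 2.1], [-1.41, 1.46], [0.24, 2.44], [-1.37, 4.51], [0.17, 1.92], [-2.96, 2.96]. Speed limits (rad/s): [2.39, 2.39, 3.14, 3.14, 3.14, 3.14, 3.14].

INTERFACE

Orientations are given as a unit quaternion [w, x, y, z].
In Python, from station import bot gives the robot as it stands.
- The arm moves only by the tool jog_arm, never from a script. Its argument "rows" is a list of rows, each an object of numbers: "fingers": the finger opening in mm, from 0 to 85.4; "x", "y", "z": the shift along the tool's x, y, z in mm; "ax", "ay", "az": the turn, a rotation vector about the tool's x, y, z in degrees. A call has exactly 8 rows; each row shifts and turns the commanded pose from where the row before left it, along the tool's axes as they then stand; what a row does not reach is not made up. A row lasts 1/10 s, in which the tool goes at most 50 mm and 8.59 degrees, less where a joint would pass 70% of its speed; a pose out of reach is approached as far as the arm can. A call with a gripper value outside its range is refused whole. The fingers move at their own pace and stop on an object; "force" is the grip in N (left out, the last holds). Time passes only in rows, so rows that do not move let the fingers close, or fill a call up. It gives the time, the measured TCP pose, the force, the opening and the grip force at its end, in the units of the state.
- bot.get_obs(): the state, without advancing time (a new reading comes with each control period).
- bot.read_camera(name): name is "scene" or "side" or "wrist"; returns a dict with "pixels" (400x640x3 uint8, red, green, blue), "vertical_fov" (degrees; the focal length in pixels is half the picture's height over the tangent of half this angle, whatever the lens; pixels are square), "cx", "cy" (the principal point, pixels), "world_from_camera" (4x4, takes a point from camera to world coordinates). Camera axes: x right, y down, z forward; pixel columns grow to the right and rows downward; lengths in m; the calibration is good to about 2 mm. A picture is of the moment at which its call begins. There is no depth.
- bot.hand_in(): hands the job in; it is judged then, once.
The state is a dict: "t": time; "q": joint angles; "joint_vel": joint speeds; "joint_torque": joint torques, N m; "eef_pos": TCP position; "tool_rot": TCP orientation; "contact_force": force on the tool from outside, world axes, zero at the start; "torque": the same for the moment, N m; "gripper_width": opening from 0.0 (shut) to 1.0 (fully open); "grasp_force": force on a finger pad.
Only numpy, scipy, OpenCV 4.12 (cv2) and the standard library are available. Lean on these libraries where they do the work, as an engineer would, in place of code of your own. Each camera call takes 0.05 s, during which the arm holds its last target. There are 200 camera calls.

## Working session

There is one attempt and no reset: what is moved stays moved. The work goes in short steps, Python scripts to look and compute and a tool call to move; the robot and the scene stay as the last step left them, time stands still between calls to the robot, and variables do not carry over. Pictures are saved under pics/ and viewed, at most 10 in all, crops included, and the job is handed in when it is done.

Besides the shell and the picture viewer there is one more tool, called after "Emit:" as name(argument=value, ...) on one line, values as JSON. jog_arm: Moves the arm, as the interface text tells. Its arguments: {"type":"object","properties":{"rows":{"type":"array","items":{"type":"object","properties":{"fingers":{"type":"number"},"x":{"type":"number"},"y":{"type":"number"},"z":{"type":"number"},"ax":{"type":"number"},"ay":{"type":"number"},"az":{"type":"number"}}}},"force":{"type":"number"}},"required":["rows"]}

```bash
mkdir -p pics
cat > h.py <<'E'
import numpy as np, cv2
from station import bot
def snap(n,f):
    c=bot.read_camera(n); cv2.imwrite(f'pics/{f}.png',c['pixels'][:,:,::-1])
    np.savez(f'{f}.npz',K=[200/np.tan(np.radians(c['vertical_fov'])/2),c['cx'],c['cy']],T=c['world_from_camera']); return c
def ray(f,u,v,z):
    d=np.load(f'{f}.npz'); k,cx,cy=d['K']; T=d['T']
    r=T[:3,:3]@[(u-cx)/k,(v-cy)/k,1]; o=T[:3,3]
    return o+r*(z-o[2])/r[2]
def proj(f,p):
    d=np.load(f'{f}.npz'); k,cx,cy=d['K']; T=d['T']
    q=T[:3,:3].T@(np.array(p)-T[:3,3]); return q[:2]/q[2]*k+[cx,cy]
E
python3 - <<'E'
from h import *
for n in('scene','side'):
    snap(n,n+'0'); print(np.load(n+'0.npz')['T'].round(3))
o=bot.get_obs();print(o['t'],o['eef_pos'],o['tool_rot'],o['contact_force'])
E
```

```text
[[-0.295  0.795 -0.53   1.143]
 [ 0.956  0.246 -0.162  0.21 ]
 [ 0.002 -0.554 -0.832  1.111]
 [ 0.     0.     0.     1.   ]]
[[ 0.884 -0.351  0.309  0.22 ]
 [-0.467 -0.668  0.579 -0.516]
 [ 0.003 -0.656 -0.755  0.762]
 [ 0.     0.     0.     1.   ]]
0.1 [ 0.15691404 -0.65597315  0.23044752] [-7.88615575e-04  9.93115257e-01  1.17138562e-01 -1.46409167e-04] [ 0.24181448 -0.17243798  0.63052772]
```

View pics/scene0.png

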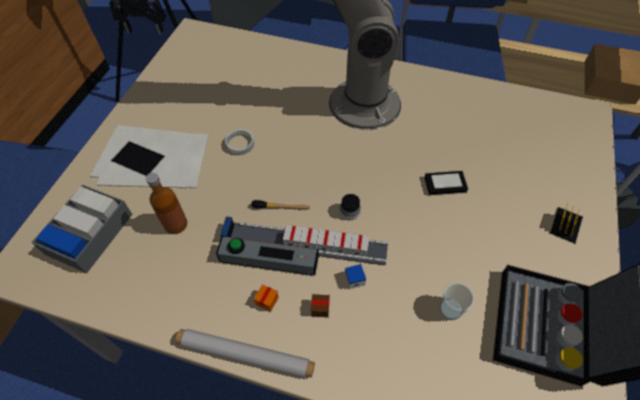

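View pics/side0.png

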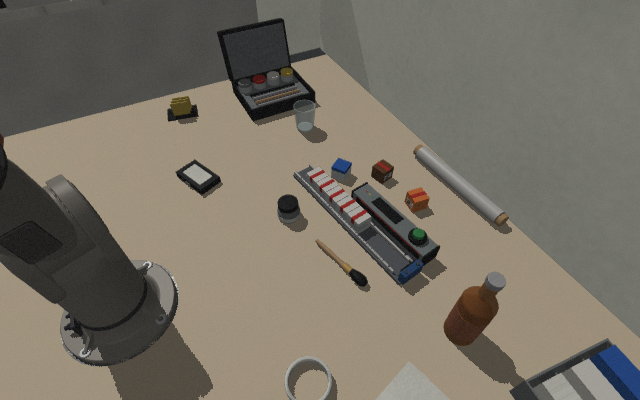

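The scene view shows the row at about (285–368, 240), the stop at (227,228), the button at (236,244) and the blue spare box at (356,275). The side view shows the row from (315,175) to (362,222), the stop at (410,270) and the button at (418,236). I'll enlarge both.

Run:
```python
import cv2
a=cv2.imread('pics/scene0.png')[205:300,210:400]; cv2.imwrite('pics/sc.png',cv2.resize(a,None,fx=4,fy=4,interpolation=cv2.INTER_CUBIC))
a=cv2.imread('pics/side0.png')[150:290,285:445]; cv2.imwrite('pics/sd.png',cv2.resize(a,None,fx=4,fy=4,interpolation=cv2.INTER_CUBIC))
```

```text
(no output)
```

View pics/sc.png

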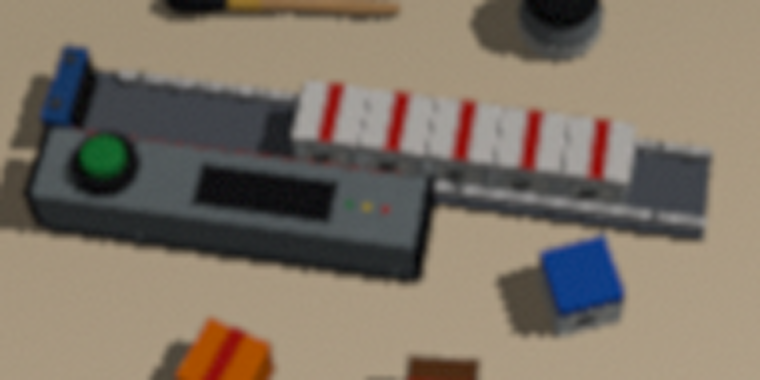

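View pics/sd.png

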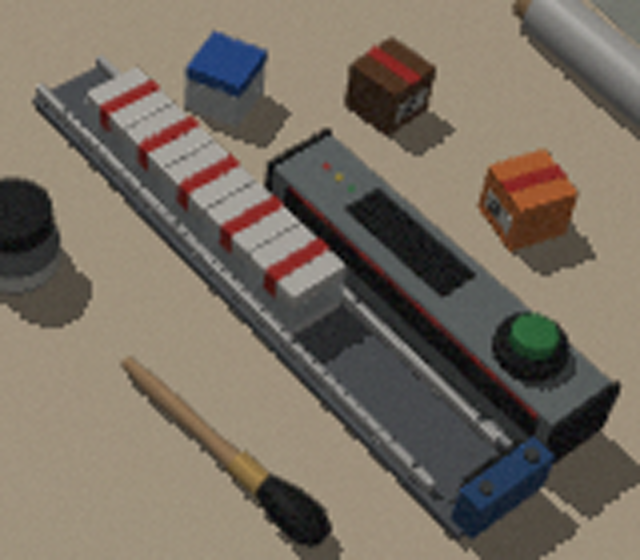

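Run:
```python
from h import *
S=lambda u,v,z:ray('scene0',210+u/4,205+v/4,z)
D=lambda u,v,z:ray('side0',285+u/4,150+v/4,z)
P=lambda n,*a:print(n,*[(x*1000).round(0)[:2] for x in a])
P('row stop end',S(303,84,.052),S(293,140,.052),D(343,267,.052),D(290,298,.052))
P('row far end',S(635,124,.052),S(631,172,.052),D(88,97,.052),D(140,68,.052))
for z in(.055,.06,.065): P('btn%g'%z,S(103,156,z),D(537,330,z))
P('stop top back/front',S(68,48,.044),S(45,122,.044),S(88,52,.044),S(75,122,.044))
P('stop side',D(460,490,.044),D(540,440,.044),D(553,458,.044),D(470,530,.01))
P('rail far',S(710,152,.02),S(705,222,.02),D(38,95,.02),D(98,63,.02))
P('bar corners',S(48,128,.053),S(33,192,.053),S(430,178,.053),S(418,247,.053), D(270,162,.053),D(330,133,.053),D(618,388,.053),D(548,430,.053))
P('spare',S(541,252,.042),S(605,240,.042),S(622,288,.042),S(558,315,.042))
P('jar',S(562,10,.055))
```

```text
row stop end [564. -77.] [606. -68.] [601. -71.] [559. -77.]
row far end [528. 143.] [563. 149.] [528. 137.] [573. 146.]
btn0.055 [ 655. -181.] [ 676. -168.]
btn0.06 [ 657. -179.] [ 673. -170.]
btn0.065 [ 660. -178.] [ 670. -173.]
stop top back/front [ 580. -241.] [ 637. -232.] [ 578. -227.] [ 632. -213.]
stop side [ 576. -231.] [ 636. -226.] [ 635. -239.] [ 582. -241.]
rail far [515. 194.] [568. 203.] [511. 185.] [564. 195.]
bar corners [ 645. -225.] [ 692. -215.] [607.  26.] [656.  34.] [607.  25.] [657.  29.] [ 693. -222.] [ 639. -226.]
spare [631. 108.] [611. 145.] [640. 163.] [669. 130.]
jar [457.  73.]
```

```bash
cat >> h.py <<'E'
from scipy.spatial.transform import Rotation as R
W=lambda u,v:np.array([u*.9888-v*.1495,u*.1495+v*.9888])
V=lambda p:(p[0]*.9888+p[1]*.1495,-p[0]*.1495+p[1]*.9888)
def plan(wps):
    """wps: (x,y,z mm, yaw deg of tool x, rows)"""
    o=bot.get_obs(); p=np.array(o['eef_pos'])*1000; q=o['tool_rot']
    X=R.from_quat([q[1],q[2],q[3],q[0]]).as_matrix()[:,0]; a=np.degrees(np.arctan2(X[1],X[0]))
    print('now',p.round(1),a.round(2),'uv',np.round(V(p[:2]),1))
    for x,y,z,b,n in wps:
        d=(np.array([x,y,z])-p)/n; da=(b-a)/n
        for i in range(n):
            c,s=np.cos(np.radians(a)),np.sin(np.radians(a))
            t=[d[0]*c+d[1]*s, d[0]*s-d[1]*c, -d[2]]; print(np.round(t,1),round(-da,2)); a+=da
        p=np.array([x,y,z])
E
python3 - <<'E'
from h import *
print('bottle',ray('scene0',174,222,0.0),ray('side0',463,335,0.))
x,y=W(564.4,95)
plan([(480,-250,290,50,13),(x,y,150,98.6,11)])
E
```

```text
bottle [ 0.61572889 -0.39580727  0.        ] [ 0.62616943 -0.3972929   0.        ]
now [ 156.9 -656.   230.4] 13.45 uv [  57.1 -672.1]
[ 31.4 -24.6  -4.6] -2.81
[ 32.6 -23.   -4.6] -2.81
[ 33.7 -21.4  -4.6] -2.81
[ 34.7 -19.7  -4.6] -2.81
[ 35.6 -18.   -4.6] -2.81
[ 36.5 -16.2  -4.6] -2.81
[ 37.2 -14.4  -4.6] -2.81
[ 37.9 -12.6  -4.6] -2.81
[ 38.5 -10.7  -4.6] -2.81
[38.9 -8.8 -4.6] -2.81
[39.3 -6.9 -4.6] -2.81
[39.6 -4.9 -4.6] -2.81
[39.8 -3.  -4.6] -2.81
[ 33.6 -20.6  12.7] -4.42
[ 35.  -17.9  12.7] -4.42
[ 36.3 -15.2  12.7] -4.42
[ 37.4 -12.3  12.7] -4.42
[38.2 -9.4 12.7] -4.42
[38.8 -6.4 12.7] -4.42
[39.2 -3.4 12.7] -4.42
[39.4 -0.4 12.7] -4.42
[39.3  2.6 12.7] -4.42
[39.   5.6 12.7] -4.42
[38.4  8.6 12.7] -4.42
```

Emit:
jog_arm(rows=[{"x": 31, "y": -25, "z": -5, "az": -2.8, "fingers": 0}, {"x": 33, "y": -23, "z": -5, "az": -2.8, "fingers": 0}, {"x": 34, "y": -21, "z": -5, "az": -2.8, "fingers": 0}, {"x": 35, "y": -20, "z": -5, "az": -2.8, "fingers": 0}, {"x": 36, "y": -18, "z": -5, "az": -2.8, "fingers": 0}, {"x": 37, "y": -16, "z": -5, "az": -2.8, "fingers": 0}, {"x": 37, "y": -14, "z": -5, "az": -2.8, "fingers": 0}, {"x": 38, "y": -13, "z": -5, "az": -2.8, "fingers": 0}])

```text
invalid input
```

Emit:
jog_arm(rows=[{"x": 38, "y": -11, "z": -5, "az": -2.8, "fingers": 0}, {"x": 39, "y": -9, "z": -5, "az": -2.8, "fingers": 0}, {"x": 39, "y": -7, "z": -5, "az": -2.8, "fingers": 0}, {"x": 40, "y": -5, "z": -4, "az": -2.8, "fingers": 0}, {"x": 40, "y": -3, "z": -4, "az": -2.8, "fingers": 0}, {"x": 34, "y": -21, "z": 12, "az": -4.4, "fingers": 0}, {"x": 35, "y": -18, "z": 12, "az": -4.4, "fingers": 0}, {"x": 36, "y": -15, "z": 12, "az": -4.4, "fingers": 0}])

```text
invalid input
```

Run:
```python
from h import *
x,y=W(564.4,95)
plan([(x,y,130,98.6,8)])
```

```text
now [ 156.9 -656.   230.4] 13.45 uv [  57.1 -672.1]
[ 71.3 -90.2  12.6] -10.64
[ 86.7 -75.4  12.6] -10.64
[ 99.2 -58.1  12.6] -10.64
[108.2 -38.8  12.6] -10.64
[113.5 -18.2  12.6] -10.64
[114.9   3.1  12.6] -10.64
[112.4  24.3  12.6] -10.64
[105.9  44.6  12.6] -10.64
```

Emit:
jog_arm(rows=[{"x": 31, "y": -25, "z": -5, "ax": 0, "ay": 0, "az": -2.8, "fingers": 0}, {"x": 33, "y": -23, "z": -5, "ax": 0, "ay": 0, "az": -2.8, "fingers": 0}, {"x": 34, "y": -21, "z": -5, "ax": 0, "ay": 0, "az": -2.8, "fingers": 0}, {"x": 35, "y": -20, "z": -5, "ax": 0, "ay": 0, "az": -2.8, "fingers": 0}, {"x": 36, "y": -18, "z": -5, "ax": 0, "ay": 0, "az": -2.8, "fingers": 0}, {"x": 37, "y": -16, "z": -5, "ax": 0, "ay": 0, "az": -2.8, "fingers": 0}, {"x": 37, "y": -14, "z": -5, "ax": 0, "ay": 0, "az": -2.8, "fingers": 0}, {"x": 38, "y": -13, "z": -5, "ax": 0, "ay": 0, "az": -2.8, "fingers": 0}])

```text
t: 0.9
eef_pos: [0.3579, -0.4046, 0.2712]
tool_rot: [-0.0, 0.951, 0.309, -0.0]
contact_force: [0.5, -0.6, 0.0]
gripper_width: 0.002
grasp_force: 0.0
```

Emit:
jog_arm(rows=[{"x": 38, "y": -11, "z": -5, "ax": 0, "ay": 0, "az": -2.8, "fingers": 0}, {"x": 39, "y": -9, "z": -5, "ax": 0, "ay": 0, "az": -2.8, "fingers": 0}, {"x": 39, "y": -7, "z": -5, "ax": 0, "ay": 0, "az": -2.8, "fingers": 0}, {"x": 40, "y": -5, "z": -4, "ax": 0, "ay": 0, "az": -2.8, "fingers": 0}, {"x": 40, "y": -3, "z": -4, "ax": 0, "ay": 0, "az": -2.8, "fingers": 0}, {"x": 34, "y": -21, "z": 12, "ax": 0, "ay": 0, "az": -4.4, "fingers": 0}, {"x": 35, "y": -18, "z": 12, "ax": 0, "ay": 0, "az": -4.4, "fingers": 0}, {"x": 36, "y": -15, "z": 12, "ax": 0, "ay": 0, "az": -4.4, "fingers": 0}])

```text
t: 1.7
eef_pos: [0.4988, -0.1311, 0.2577]
tool_rot: [-0.0, 0.852, 0.524, -0.0]
contact_force: [1.2, 1.0, 0.9]
gripper_width: -0.003
grasp_force: 0.0
```

Run:
```python
from h import *
x,y=W(564.4,95)
plan([(x,y,130,98.6,8)])
```

```text
now [ 498.8 -131.1  257.7] 63.23 uv [ 473.6 -204.2]
[ 37.1 -12.4  16. ] -4.42
[37.9 -9.5 16. ] -4.42
[38.5 -6.5 16. ] -4.42
[38.9 -3.6 16. ] -4.42
[39.1 -0.5 16. ] -4.42
[39.   2.5 16. ] -4.42
[38.7  5.5 16. ] -4.42
[38.2  8.4 16. ] -4.42
```

Emit:
jog_arm(rows=[{"x": 37, "y": -12, "z": 16, "ax": 0, "ay": 0, "az": -4.4, "fingers": 0}, {"x": 38, "y": -9.5, "z": 16, "ax": 0, "ay": 0, "az": -4.4, "fingers": 0}, {"x": 38.5, "y": -6.5, "z": 16, "ax": 0, "ay": 0, "az": -4.4, "fingers": 0}, {"x": 39, "y": -3.5, "z": 16, "ax": 0, "ay": 0, "az": -4.4, "fingers": 0}, {"x": 39, "y": -0.5, "z": 16, "ax": 0, "ay": 0, "az": -4.4, "fingers": 0}, {"x": 39, "y": 2.5, "z": 16, "ax": 0, "ay": 0, "az": -4.4, "fingers": 0}, {"x": 39, "y": 5.5, "z": 16, "ax": 0, "ay": 0, "az": -4.4, "fingers": 0}, {"x": 38, "y": 8.5, "z": 16, "ax": 0, "ay": 0, "az": -4.5, "fingers": 0}])

```text
t: 2.5
eef_pos: [0.5459, 0.1777, 0.1293]
tool_rot: [-0.0, 0.653, 0.758, -0.0]
contact_force: [1.1, -0.5, -0.1]
gripper_width: 0.003
grasp_force: 0.0
```

Run:
```python
from h import *
snap('wrist','w1')
x,y=W(564.4,95)
plan([(x,y,22,98.6,8)])
```

```text
now [544.4 185.6 127.6] 99.16 uv [566.1 102.2]
[-0.9 -0.2 13.2] 0.07
[-0.9 -0.2 13.2] 0.07
[-0.9 -0.2 13.2] 0.07
[-0.9 -0.2 13.2] 0.07
[-0.9 -0.2 13.2] 0.07
[-0.9 -0.2 13.2] 0.07
[-0.9 -0.2 13.2] 0.07
[-0.9 -0.2 13.2] 0.07
```

View pics/w1.png

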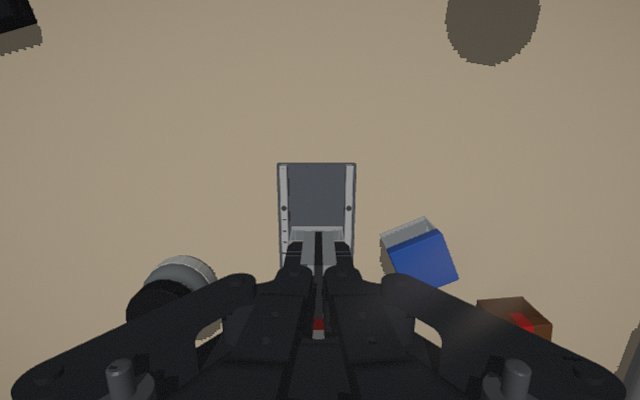

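The wrist view shows the open rail end at row 163 (columns 278–355), with box5's lid end at about (290–350, 228). The fingers, at column 318, are over the channel's middle line. I'll check these numerically.

Run:
```python
from h import *
a=cv2.imread('pics/w1.png')[150:270,260:380]; cv2.imwrite('pics/w1c.png',cv2.resize(a,None,fx=5,fy=5,interpolation=cv2.INTER_CUBIC))
for u,v,z in[(278,163,.02),(355,163,.02),(290,228,.052),(350,228,.052),(283.5,210,.02),(349.5,210,.02)]:
    print(u,v,np.round(V(ray('w1',u,v,z)[:2]*1000),1))
print(proj('w1',bot.get_obs()['eef_pos']))
```

```text
278 163 [535.1 116.5]
355 163 [596.  116.4]
290 228 [546.3  73.9]
350 228 [590.1  73.8]
283.5 210 [538.3  77.5]
349.5 210 [592.6  77.4]
[316.37116322 229.06566137]
```

View pics/w1c.png

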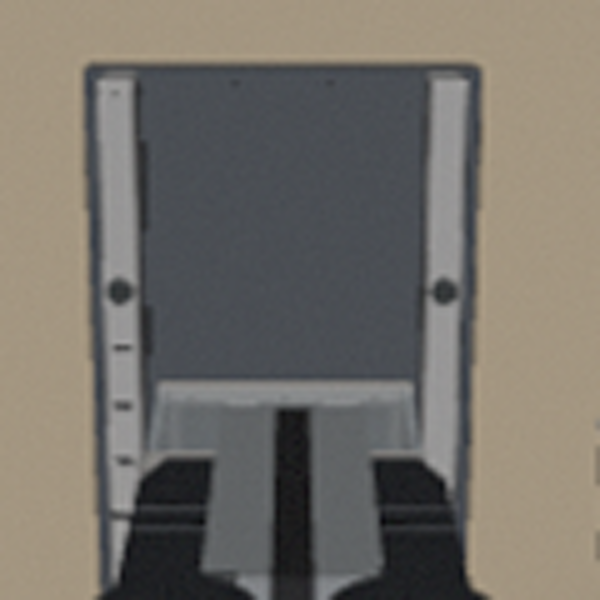

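Run:
```python
from h import *
print(V(np.load('w1.npz')['T'][:2,3]*1000),np.load('w1.npz')['T'][2,3], np.load('w1.npz')['T'][:3,2])
for u,v,z in[(158,380,.01),(412,380,.01),(148,455,.052),(420,455,.052),(88,66,.008),(478,66,.008)]:
    print(u,v,z,np.round(V(ray('w1',260+u/5,150+v/5,z)[:2]*1000),1))
```

```text
(np.float64(567.058346156781), np.float64(158.01331805936496)) 0.2726321706025087 [ 0.03745409 -0.25580343 -0.966003  ]
158 380 0.01 [543.8  59.7]
412 380 0.01 [587.8  59.7]
148 455 0.052 [545.7  63.7]
420 455 0.052 [585.9  63.6]
88 66 0.008 [533.2 114.3]
478 66 0.008 [597.9 114.3]
```

Emit:
jog_arm(rows=[{"x": 0, "y": -0.8, "z": 14, "ax": 0, "ay": 0, "az": 0.6, "fingers": 0}, {"x": 0, "y": 0, "z": 16, "ax": 0, "ay": 0, "az": 0, "fingers": 0}, {"x": 0, "y": 0, "z": 16, "ax": 0, "ay": 0, "az": 0, "fingers": 0}, {"x": 0, "y": 0, "z": 16, "ax": 0, "ay": 0, "az": 0, "fingers": 0}, {"x": 0, "y": 0, "z": 16, "ax": 0, "ay": 0, "az": 0, "fingers": 0}, {"x": 0, "y": 0, "z": 14, "ax": 0, "ay": 0, "az": 0, "fingers": 0}, {"x": 0, "y": 0, "z": 10, "ax": 0, "ay": 0, "az": 0, "fingers": 0}, {"x": 0, "y": 0, "z": 3.5, "ax": 0, "ay": 0, "az": 0, "fingers": 0}])

```text
t: 3.35
eef_pos: [0.5446, 0.176, 0.0235]
tool_rot: [-0.0, 0.658, 0.753, -0.001]
contact_force: [0.1, 0.1, -0.2]
gripper_width: 0.002
grasp_force: 0.0
```

Run:
```python
from h import *
plan([])
```

```text
now [544.6 176.   23.5] 97.75 uv [564.8  92.6]
```

Emit:
jog_arm(rows=[{"x": -3, "y": 0.5, "z": 0, "ax": 0, "ay": 0, "az": -0.7, "fingers": 0}, {"x": -4, "y": 0, "z": 0, "ax": 0, "ay": 0, "az": 0, "fingers": 0}, {"x": -4, "y": 0, "z": 0, "ax": 0, "ay": 0, "az": 0, "fingers": 0}, {"x": -3, "y": 0, "z": 0, "ax": 0, "ay": 0, "az": 0, "fingers": 0}, {"x": -1.5, "y": 0, "z": 0, "ax": 0, "ay": 0, "az": 0, "fingers": 0}, {"x": -1, "y": 0, "z": 0, "ax": 0, "ay": 0, "az": 0, "fingers": 0}, {"x": -1, "y": 0, "z": 0, "ax": 0, "ay": 0, "az": 0, "fingers": 0}, {"x": -1, "y": 0, "z": 0, "ax": 0, "ay": 0, "az": 0, "fingers": 0}])

```text
t: 4.15
eef_pos: [0.5484, 0.1581, 0.0249]
tool_rot: [0.0, 0.653, 0.757, 0.0]
contact_force: [-0.5, -0.4, 0.4]
gripper_width: 0.003
grasp_force: 0.0
```

Emit:
jog_arm(rows=[{"x": -1, "y": 0, "z": 0, "ax": 0, "ay": 0, "az": 0, "fingers": 0}, {"x": -1, "y": 0, "z": 0, "ax": 0, "ay": 0, "az": 0, "fingers": 0}, {"x": -1, "y": 0, "z": 0, "ax": 0, "ay": 0, "az": 0, "fingers": 0}, {"x": -1, "y": 0, "z": 0, "ax": 0, "ay": 0, "az": 0, "fingers": 0}, {"x": -1, "y": 0, "z": 0, "ax": 0, "ay": 0, "az": 0, "fingers": 0}, {"x": -1, "y": 0, "z": 0, "ax": 0, "ay": 0, "az": 0, "fingers": 0}, {"x": -1, "y": 0, "z": 0, "ax": 0, "ay": 0, "az": 0, "fingers": 0}, {"x": -1, "y": 0, "z": 0, "ax": 0, "ay": 0, "az": 0, "fingers": 0}])

```text
t: 4.95
eef_pos: [0.5495, 0.1503, 0.0248]
tool_rot: [-0.0, 0.653, 0.757, 0.0]
contact_force: [-0.8, 2.4, -0.6]
gripper_width: 0.003
grasp_force: 1.1
```

Run:
```python
from h import *
plan([]); print(bot.get_obs()['contact_force'])
snap('side','s2')
a=cv2.imread('pics/s2.png')[130:290,275:445]; cv2.imwrite('pics/s2c.png',cv2.resize(a,None,fx=3.5,fy=3.5,interpolation=cv2.INTER_CUBIC))
```

```text
now [549.5 150.3  24.8] 98.46 uv [565.8  66.4]
[-0.75442268  2.38211542 -0.63546789]
```

View pics/s2c.png

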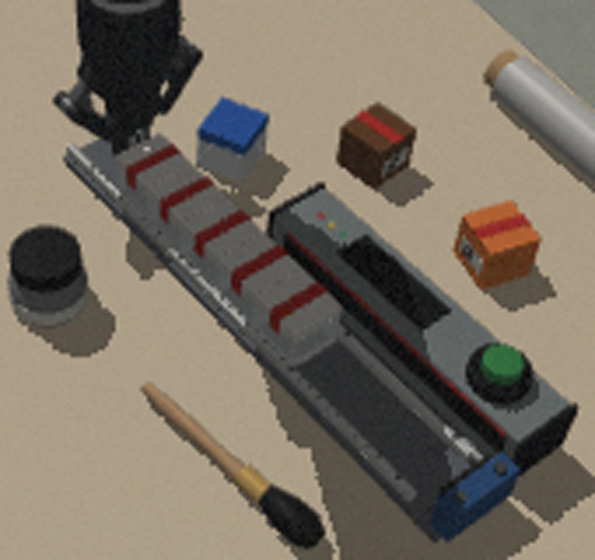

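The fingers now touch box5 with about 2.4 N, the row is still closed up, and its front is at about (300,340) in the crop. I'm pushing on slowly.

Emit:
jog_arm(rows=[{"x": -1.5, "y": 0, "z": 0, "ax": 0, "ay": 0, "az": 0, "fingers": 0}, {"x": -2, "y": 0, "z": 0, "ax": 0, "ay": 0, "az": 0, "fingers": 0}, {"x": -2.5, "y": 0, "z": 0, "ax": 0, "ay": 0, "az": 0, "fingers": 0}, {"x": -3, "y": 0, "z": 0, "ax": 0, "ay": 0, "az": 0, "fingers": 0}, {"x": -3, "y": 0, "z": 0, "ax": 0, "ay": 0, "az": 0, "fingers": 0}, {"x": -3, "y": 0, "z": 0, "ax": 0, "ay": 0, "az": 0, "fingers": 0}, {"x": -3, "y": 0, "z": 0, "ax": 0, "ay": 0, "az": 0, "fingers": 0}, {"x": -3, "y": 0, "z": 0, "ax": 0, "ay": 0, "az": 0, "fingers": 0}])

```text
t: 5.8
eef_pos: [0.5527, 0.1291, 0.0248]
tool_rot: [0.0, 0.653, 0.757, -0.0]
contact_force: [-0.4, 2.0, -1.0]
gripper_width: 0.002
grasp_force: 1.1
```

Emit:
jog_arm(rows=[{"x": -3, "y": 0, "z": 0, "ax": 0, "ay": 0, "az": 0, "fingers": 0}, {"x": -3, "y": 0, "z": 0, "ax": 0, "ay": 0, "az": 0, "fingers": 0}, {"x": -3, "y": 0, "z": 0, "ax": 0, "ay": 0, "az": 0, "fingers": 0}, {"x": -3, "y": 0, "z": 0, "ax": 0, "ay": 0, "az": 0, "fingers": 0}, {"x": -3, "y": 0, "z": 0, "ax": 0, "ay": 0, "az": 0, "fingers": 0}, {"x": -3, "y": 0, "z": 0, "ax": 0, "ay": 0, "az": 0, "fingers": 0}, {"x": -3, "y": 0, "z": 0, "ax": 0, "ay": 0, "az": 0, "fingers": 0}, {"x": -3, "y": 0, "z": 0, "ax": 0, "ay": 0, "az": 0, "fingers": 0}])

```text
t: 6.6
eef_pos: [0.5562, 0.1054, 0.0248]
tool_rot: [0.0, 0.653, 0.757, -0.0]
contact_force: [0.2, 2.3, -0.9]
gripper_width: -0.003
grasp_force: 1.1
```

Emit:
jog_arm(rows=[{"x": -3, "y": 0, "z": 0, "ax": 0, "ay": 0, "az": 0, "fingers": 0}, {"x": -3, "y": 0, "z": 0, "ax": 0, "ay": 0, "az": 0, "fingers": 0}, {"x": -3, "y": 0, "z": 0, "ax": 0, "ay": 0, "az": 0, "fingers": 0}, {"x": -3, "y": 0, "z": 0, "ax": 0, "ay": 0, "az": 0, "fingers": 0}, {"x": -3, "y": 0, "z": 0, "ax": 0, "ay": 0, "az": 0, "fingers": 0}, {"x": -3, "y": 0, "z": 0, "ax": 0, "ay": 0, "az": 0, "fingers": 0}, {"x": -3, "y": 0, "z": 0, "ax": 0, "ay": 0, "az": 0, "fingers": 0}, {"x": -3, "y": 0, "z": 0, "ax": 0, "ay": 0, "az": 0, "fingers": 0}])

```text
t: 7.4
eef_pos: [0.5597, 0.0816, 0.0248]
tool_rot: [0.0, 0.653, 0.757, -0.0]
contact_force: [-0.8, 2.0, -0.1]
gripper_width: -0.001
grasp_force: 1.1
```

Emit:
jog_arm(rows=[{"x": -3, "y": 0, "z": 0, "ax": 0, "ay": 0, "az": 0, "fingers": 0}, {"x": -3, "y": 0, "z": 0, "ax": 0, "ay": 0, "az": 0, "fingers": 0}, {"x": -3, "y": 0, "z": 0, "ax": 0, "ay": 0, "az": 0, "fingers": 0}, {"x": -3, "y": 0, "z": 0, "ax": 0, "ay": 0, "az": 0, "fingers": 0}, {"x": -3, "y": 0, "z": 0, "ax": 0, "ay": 0, "az": 0, "fingers": 0}, {"x": -3, "y": 0, "z": 0, "ax": 0, "ay": 0, "az": 0, "fingers": 0}, {"x": -3, "y": 0, "z": 0, "ax": 0, "ay": 0, "az": 0, "fingers": 0}, {"x": -3, "y": 0, "z": 0, "ax": 0, "ay": 0, "az": 0, "fingers": 0}])

```text
t: 8.2
eef_pos: [0.5633, 0.0579, 0.0248]
tool_rot: [-0.0, 0.653, 0.757, -0.0]
contact_force: [-0.1, 2.2, -0.5]
gripper_width: -0.002
grasp_force: 1.1
```

Run:
```python
from h import *
plan([]); print(bot.get_obs()['contact_force'])
snap('side','s3')
a=cv2.imread('pics/s3.png')[130:290,275:445]; cv2.imwrite('pics/s3c.png',cv2.resize(a,None,fx=3.5,fy=3.5,interpolation=cv2.INTER_CUBIC))
```

```text
now [563.3  57.9  24.8] 98.45 uv [565.6 -26.9]
[-0.09704632  2.18581919 -0.54383631]
```

View pics/s3c.png

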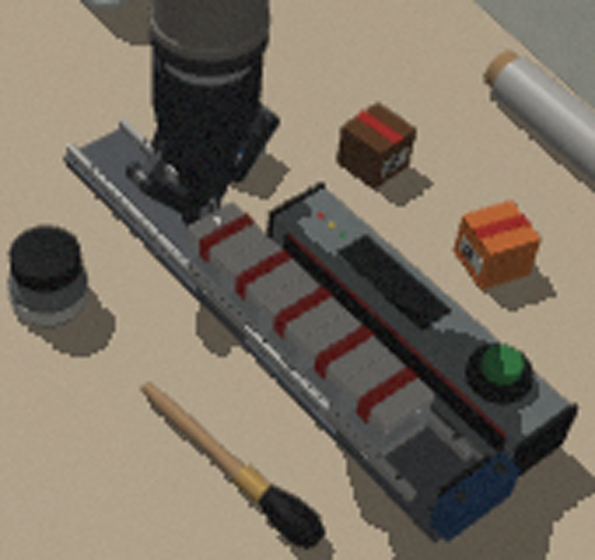

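The row is intact and about 50 mm short of the stop. The bystanders haven't moved.

Emit:
jog_arm(rows=[{"x": -3, "y": 0, "z": 0, "ax": 0, "ay": 0, "az": 0, "fingers": 0}, {"x": -3, "y": 0, "z": 0, "ax": 0, "ay": 0, "az": 0, "fingers": 0}, {"x": -3, "y": 0, "z": 0, "ax": 0, "ay": 0, "az": 0, "fingers": 0}, {"x": -3, "y": 0, "z": 0, "ax": 0, "ay": 0, "az": 0, "fingers": 0}, {"x": -3, "y": 0, "z": 0, "ax": 0, "ay": 0, "az": 0, "fingers": 0}, {"x": -3, "y": 0, "z": 0, "ax": 0, "ay": 0, "az": 0, "fingers": 0}, {"x": -3, "y": 0, "z": 0, "ax": 0, "ay": 0, "az": 0, "fingers": 0}, {"x": -3, "y": 0, "z": 0, "ax": 0, "ay": 0, "az": 0, "fingers": 0}])

```text
t: 9.05
eef_pos: [0.5668, 0.0342, 0.0248]
tool_rot: [-0.0, 0.653, 0.757, 0.0]
contact_force: [0.5, 2.2, 0.8]
gripper_width: 0.002
grasp_force: 1.2
```

Emit:
jog_arm(rows=[{"x": -2.5, "y": 0, "z": 0, "ax": 0, "ay": 0, "az": 0, "fingers": 0}, {"x": -2.5, "y": 0, "z": 0, "ax": 0, "ay": 0, "az": 0, "fingers": 0}, {"x": -2, "y": 0, "z": 0, "ax": 0, "ay": 0, "az": 0, "fingers": 0}, {"x": -2, "y": 0, "z": 0, "ax": 0, "ay": 0, "az": 0, "fingers": 0}, {"x": -2, "y": 0, "z": 0, "ax": 0, "ay": 0, "az": 0, "fingers": 0}, {"x": -2, "y": 0, "z": 0, "ax": 0, "ay": 0, "az": 0, "fingers": 0}, {"x": -1.5, "y": 0, "z": 0, "ax": 0, "ay": 0, "az": 0, "fingers": 0}, {"x": -1.5, "y": 0, "z": 0, "ax": 0, "ay": 0, "az": 0, "fingers": 0}])

```text
t: 9.85
eef_pos: [0.5691, 0.0185, 0.0248]
tool_rot: [-0.0, 0.653, 0.757, -0.0]
contact_force: [-0.6, 2.8, -0.3]
gripper_width: -0.002
grasp_force: 1.3
```

Emit:
jog_arm(rows=[{"x": -1, "y": 0, "z": 0, "ax": 0, "ay": 0, "az": 0, "fingers": 0}, {"x": -1, "y": 0, "z": 0, "ax": 0, "ay": 0, "az": 0, "fingers": 0}, {"x": -1, "y": 0, "z": 0, "ax": 0, "ay": 0, "az": 0, "fingers": 0}, {"x": -1, "y": 0, "z": 0, "ax": 0, "ay": 0, "az": 0, "fingers": 0}, {"x": -0.5, "y": 0, "z": 0, "ax": 0, "ay": 0, "az": 0, "fingers": 0}, {"x": -0.5, "y": 0, "z": 0, "ax": 0, "ay": 0, "az": 0, "fingers": 0}, {"x": -0.5, "y": 0, "z": 0, "ax": 0, "ay": 0, "az": 0, "fingers": 0}, {"x": -0.5, "y": 0, "z": 0, "ax": 0, "ay": 0, "az": 0, "fingers": 0}])

```text
t: 10.65
eef_pos: [0.57, 0.0127, 0.0248]
tool_rot: [-0.0, 0.653, 0.757, -0.0]
contact_force: [0.2, 3.5, 0.4]
gripper_width: -0.0
grasp_force: 1.3
```

Emit:
jog_arm(rows=[{"x": -0.5, "y": 0, "z": 0, "ax": 0, "ay": 0, "az": 0, "fingers": 0}, {"x": -0.5, "y": 0, "z": 0, "ax": 0, "ay": 0, "az": 0, "fingers": 0}, {"x": -0.5, "y": 0, "z": 0, "ax": 0, "ay": 0, "az": 0, "fingers": 0}, {"x": -0.5, "y": 0, "z": 0, "ax": 0, "ay": 0, "az": 0, "fingers": 0}, {"x": -0.5, "y": 0, "z": 0, "ax": 0, "ay": 0, "az": 0, "fingers": 0}, {"x": -0.5, "y": 0, "z": 0, "ax": 0, "ay": 0, "az": 0, "fingers": 0}, {"x": -0.5, "y": 0, "z": 0, "ax": 0, "ay": 0, "az": 0, "fingers": 0}, {"x": -0.5, "y": 0, "z": 0, "ax": 0, "ay": 0, "az": 0, "fingers": 0}])

```text
t: 11.45
eef_pos: [0.5705, 0.0087, 0.0248]
tool_rot: [-0.0, 0.653, 0.757, -0.0]
contact_force: [-0.1, 2.9, 0.3]
gripper_width: 0.001
grasp_force: 1.3
```

Emit:
jog_arm(rows=[{"x": -0.5, "y": 0, "z": 0, "ax": 0, "ay": 0, "az": 0, "fingers": 0}, {"x": -0.5, "y": 0, "z": 0, "ax": 0, "ay": 0, "az": 0, "fingers": 0}, {"x": -0.5, "y": 0, "z": 0, "ax": 0, "ay": 0, "az": 0, "fingers": 0}, {"x": -0.5, "y": 0, "z": 0, "ax": 0, "ay": 0, "az": 0, "fingers": 0}, {"x": -0.5, "y": 0, "z": 0, "ax": 0, "ay": 0, "az": 0, "fingers": 0}, {"x": -0.5, "y": 0, "z": 0, "ax": 0, "ay": 0, "az": 0, "fingers": 0}, {"x": -0.5, "y": 0, "z": 0, "ax": 0, "ay": 0, "az": 0, "fingers": 0}, {"x": -0.5, "y": 0, "z": 0, "ax": 0, "ay": 0, "az": 0, "fingers": 0}])

```text
t: 12.25
eef_pos: [0.5708, 0.0073, 0.0249]
tool_rot: [-0.001, 0.652, 0.758, 0.001]
contact_force: [-1.5, 8.9, 0.3]
gripper_width: -0.005
grasp_force: 4.7
```

The force rose to 9 N while the motion stopped, at v = −78 against the −79 predicted, so the row is home. I'm backing straight off and rising.

Emit:
jog_arm(rows=[{"x": 1.5, "y": 0, "z": 0, "ax": 0, "ay": 0, "az": 0, "fingers": 0}, {"x": 3, "y": 0, "z": 0, "ax": 0, "ay": 0, "az": 0, "fingers": 0}, {"x": 7, "y": 0, "z": 0, "ax": 0, "ay": 0, "az": 0, "fingers": 0}, {"x": 10, "y": 0, "z": 0, "ax": 0, "ay": 0, "az": 0, "fingers": 0}, {"x": 4, "y": 0, "z": -15, "ax": 0, "ay": 0, "az": 0, "fingers": 0}, {"x": 0, "y": 0, "z": -35, "ax": 0, "ay": 0, "az": 0, "fingers": 0}, {"x": 0, "y": 0, "z": -40, "ax": 0, "ay": 0, "az": 0, "fingers": 0}, {"x": 0, "y": 0, "z": -30, "ax": 0, "ay": 0, "az": 0, "fingers": 0}])

```text
t: 13.05
eef_pos: [0.5679, 0.0308, 0.1481]
tool_rot: [0.001, 0.653, 0.758, 0.001]
contact_force: [0.6, 0.4, -0.5]
gripper_width: -0.0
grasp_force: 0.0
```

Run:
```python
from h import *
plan([]); print(bot.get_obs()['contact_force'])
snap('scene','e1');snap('side','e2')
a=cv2.imread('pics/e1.png')[205:300,210:400]; b=cv2.imread('pics/e2.png')[130:290,275:445]
a=cv2.resize(a,None,fx=4,fy=4,interpolation=cv2.INTER_CUBIC)[:,:400]; b=cv2.resize(b,None,fx=3.5,fy=3.5,interpolation=cv2.INTER_CUBIC)[180:,200:]
c=np.zeros((400,800,3),np.uint8); c[:a.shape[0],:400]=a; c[:b.shape[0],400:400+b.shape[1]]=b[:400]; cv2.imwrite('pics/e.png',c); print(b.shape)
```

```text
now [567.9  30.8 148.1] 98.51 uv [566.2 -54.5]
[ 0.60023529  0.35150666 -0.47223783]
(380, 395, 3)
```

View pics/e.png

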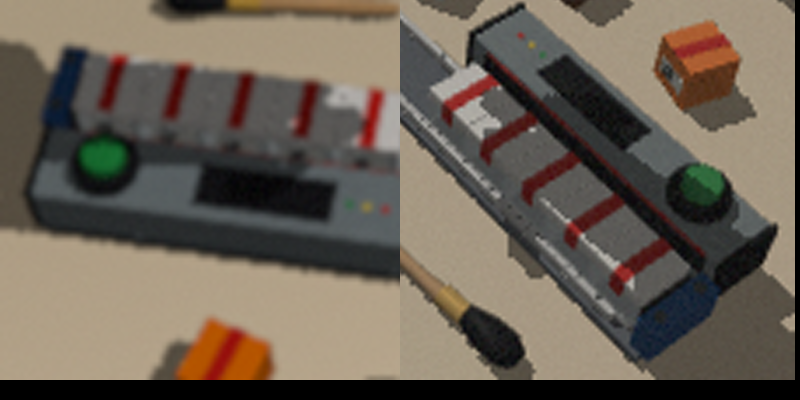

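The row is home: box1's lid is tight against the blue stop at (75,85), there are no gaps, and the button at (103,155) is still up. Triangulating both views puts the button top at about (664, −177, 72) mm, on the bar's middle line. I'm going over it.

Run:
```python
from h import *
plan([(664,-177,100,98.5,8)])
for n,u,v in(('e1',210+103/4,205+155/4),('e2',419,233.5)):
    for z in(.068,.073): print(n,z,(ray(n,u,v,z)*1000).round(1),np.round(V(ray(n,u,v,z)*1000),1))
```

```text
now [570.4  31.1 150.4] 98.47 uv [568.7 -54.5]
[-27.5   7.7   6.3] -0.0
[-27.5   7.7   6.3] -0.0
[-27.5   7.7   6.3] -0.0
[-27.5   7.7   6.3] -0.0
[-27.5   7.7   6.3] -0.0
[-27.5   7.7   6.3] -0.0
[-27.5   7.7   6.3] -0.0
[-27.5   7.7   6.3] -0.0
e1 0.068 [ 660.3 -176.8   68. ] [ 626.4 -273.6]
e1 0.073 [ 662.6 -175.    73. ] [ 629.  -272.1]
e2 0.068 [ 665.3 -176.4   68. ] [ 631.5 -273.9]
e2 0.073 [ 662.1 -178.9   73. ] [ 628.  -275.8]
```

Emit:
jog_arm(rows=[{"x": -20, "y": 6, "z": 0, "ax": 0, "ay": 0, "az": 0, "fingers": 0}, {"x": -35, "y": 9, "z": 0, "ax": 0, "ay": 0, "az": 0, "fingers": 0}, {"x": -40, "y": 10, "z": 0, "ax": 0, "ay": 0, "az": 0, "fingers": 0}, {"x": -40, "y": 11, "z": 8, "ax": 0, "ay": 0, "az": 0, "fingers": 0}, {"x": -40, "y": 11, "z": 14, "ax": 0, "ay": 0, "az": 0, "fingers": 0}, {"x": -30, "y": 9, "z": 14, "ax": 0, "ay": 0, "az": 0, "fingers": 0}, {"x": -14, "y": 4, "z": 10, "ax": 0, "ay": 0, "az": 0, "fingers": 0}, {"x": 0, "y": 0, "z": 4, "ax": 0, "ay": 0, "az": 0, "fingers": 0}])

```text
t: 13.95
eef_pos: [0.6582, -0.1797, 0.0932]
tool_rot: [-0.001, 0.654, 0.756, -0.001]
contact_force: [0.3, -0.2, 0.2]
gripper_width: 0.003
grasp_force: 0.0
```

Run:
```python
from h import *
bot.read_camera('side')
plan([(663,-177,80,98.5,4)]); print(bot.get_obs()['contact_force'])
```

```text
now [ 657.8 -177.    93.2] 98.43 uv [ 624.  -273.3]
[-0.2  1.3  3.3] -0.02
[-0.2  1.3  3.3] -0.02
[-0.2  1.3  3.3] -0.02
[-0.2  1.3  3.3] -0.02
[0.53937579 1.37420333 0.56136863]
```

Emit:
jog_arm(rows=[{"x": -0.8, "y": 3, "z": 3, "ax": 0, "ay": 0, "az": 0, "fingers": 0}, {"x": 0, "y": 2, "z": 4, "ax": 0, "ay": 0, "az": 0, "fingers": 0}, {"x": 0, "y": 0, "z": 3, "ax": 0, "ay": 0, "az": 0, "fingers": 0}, {"x": 0, "y": 0, "z": 2, "ax": 0, "ay": 0, "az": 0, "fingers": 0}, {"x": 0, "y": 0, "z": 2, "ax": 0, "ay": 0, "az": 0, "fingers": 0}, {"x": 0, "y": 0, "z": 1, "ax": 0, "ay": 0, "az": 0, "fingers": 0}, {"x": 0, "y": 0, "z": 1, "ax": 0, "ay": 0, "az": 0, "fingers": 0}, {"x": 0, "y": 0, "z": 1, "ax": 0, "ay": 0, "az": 0, "fingers": 0}])

```text
t: 14.8
eef_pos: [0.664, -0.178, 0.0778]
tool_rot: [0.0, 0.653, 0.757, 0.0]
contact_force: [-0.3, 0.3, 0.0]
gripper_width: 0.004
grasp_force: 0.0
```

Emit:
jog_arm(rows=[{"x": 0, "y": 0, "z": 0.5, "ax": 0, "ay": 0, "az": 0, "fingers": 0}, {"x": 0, "y": 0, "z": 0.5, "ax": 0, "ay": 0, "az": 0, "fingers": 0}, {"x": 0, "y": 0, "z": 0.5, "ax": 0, "ay": 0, "az": 0, "fingers": 0}, {"x": 0, "y": 0, "z": 0.5, "ax": 0, "ay": 0, "az": 0, "fingers": 0}, {"x": 0, "y": 0, "z": 0.5, "ax": 0, "ay": 0, "az": 0, "fingers": 0}, {"x": 0, "y": 0, "z": 0.5, "ax": 0, "ay": 0, "az": 0, "fingers": 0}, {"x": 0, "y": 0, "z": 0.5, "ax": 0, "ay": 0, "az": 0, "fingers": 0}, {"x": 0, "y": 0, "z": 0.5, "ax": 0, "ay": 0, "az": 0, "fingers": 0}])

```text
t: 15.6
eef_pos: [0.664, -0.1779, 0.0739]
tool_rot: [0.0, 0.653, 0.757, 0.0]
contact_force: [-0.0, -0.6, 1.5]
gripper_width: 0.001
grasp_force: 0.7
```

Emit:
jog_arm(rows=[{"x": 0, "y": 0, "z": 0.5, "ax": 0, "ay": 0, "az": 0, "fingers": 0}, {"x": 0, "y": 0, "z": 0.5, "ax": 0, "ay": 0, "az": 0, "fingers": 0}, {"x": 0, "y": 0, "z": 0.5, "ax": 0, "ay": 0, "az": 0, "fingers": 0}, {"x": 0, "y": 0, "z": 0.5, "ax": 0, "ay": 0, "az": 0, "fingers": 0}, {"x": 0, "y": 0, "z": 0.5, "ax": 0, "ay": 0, "az": 0, "fingers": 0}, {"x": 0, "y": 0, "z": 0.5, "ax": 0, "ay": 0, "az": 0, "fingers": 0}, {"x": 0, "y": 0, "z": 0.5, "ax": 0, "ay": 0, "az": 0, "fingers": 0}, {"x": 0, "y": 0, "z": 0.5, "ax": 0, "ay": 0, "az": 0, "fingers": 0}])

```text
t: 16.4
eef_pos: [0.664, -0.1779, 0.0699]
tool_rot: [0.0, 0.653, 0.757, 0.0]
contact_force: [-0.8, -0.2, 3.9]
gripper_width: -0.0
grasp_force: 1.9
```

Emit:
jog_arm(rows=[{"x": 0, "y": 0, "z": 0.5, "ax": 0, "ay": 0, "az": 0, "fingers": 0}, {"x": 0, "y": 0, "z": 0.5, "ax": 0, "ay": 0, "az": 0, "fingers": 0}, {"x": 0, "y": 0, "z": 0.5, "ax": 0, "ay": 0, "az": 0, "fingers": 0}, {"x": 0, "y": 0, "z": 0.5, "ax": 0, "ay": 0, "az": 0, "fingers": 0}, {"x": 0, "y": 0, "z": 0.5, "ax": 0, "ay": 0, "az": 0, "fingers": 0}, {"x": 0, "y": 0, "z": 0.5, "ax": 0, "ay": 0, "az": 0, "fingers": 0}, {"x": 0, "y": 0, "z": 0, "ax": 0, "ay": 0, "az": 0, "fingers": 0}, {"x": 0, "y": 0, "z": 0, "ax": 0, "ay": 0, "az": 0, "fingers": 0}])

```text
t: 17.2
eef_pos: [0.6641, -0.1779, 0.068]
tool_rot: [0.0, 0.653, 0.757, -0.0]
contact_force: [-5.4, 0.9, 12.3]
gripper_width: -0.005
grasp_force: 6.1
```

The button has bottomed out: the spring reached 5 N at z = 68 mm, then a hard stop at 12 N. Releasing.

Emit:
jog_arm(rows=[{"x": 0, "y": 0, "z": -2, "ax": 0, "ay": 0, "az": 0, "fingers": 0}, {"x": 0, "y": 0, "z": -4, "ax": 0, "ay": 0, "az": 0, "fingers": 0}, {"x": 0, "y": 0, "z": -8, "ax": 0, "ay": 0, "az": 0, "fingers": 0}, {"x": 0, "y": 0, "z": -15, "ax": 0, "ay": 0, "az": 0, "fingers": 0}, {"x": 0, "y": 0, "z": -25, "ax": 0, "ay": 0, "az": 0, "fingers": 0}, {"x": 0, "y": 0, "z": -30, "ax": 0, "ay": 0, "az": 0, "fingers": 0}, {"x": 0, "y": 0, "z": -30, "ax": 0, "ay": 0, "az": 0, "fingers": 0}, {"x": 0, "y": 0, "z": -15, "ax": 0, "ay": 0, "az": 0, "fingers": 0}])

```text
t: 18.0
eef_pos: [0.6654, -0.1778, 0.1997]
tool_rot: [0.002, 0.653, 0.757, 0.001]
contact_force: [-0.4, -1.1, 0.2]
gripper_width: 0.002
grasp_force: 0.0
```

Run:
```python
from h import *
snap('scene','f1');snap('side','f2')
a=cv2.imread('pics/f1.png')[190:310,200:400]; b=cv2.imread('pics/f2.png')[130:290,275:445]
a=cv2.resize(a,(400,240),interpolation=cv2.INTER_CUBIC); b=cv2.resize(b,(400,376),interpolation=cv2.INTER_CUBIC)
c=np.zeros((376,800,3),np.uint8); c[:240,:400]=a; c[:,400:]=b; cv2.imwrite('pics/f.png',c)
```

```text
(no output)
```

View pics/f.png

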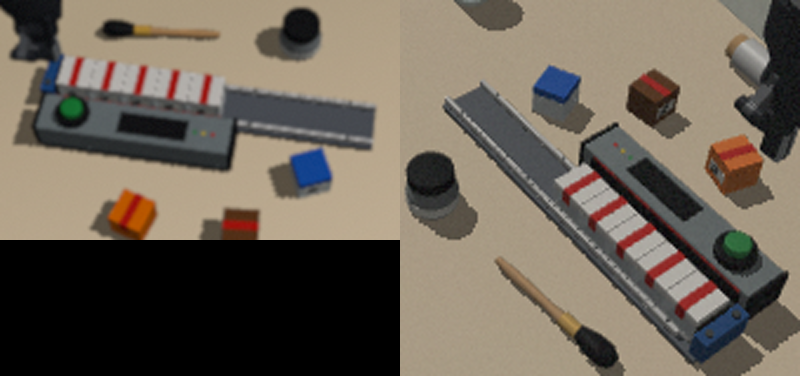

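The row is tight against the stop (left view, 55–225, 80), the button at (70,110) is up again, and the bystanders stand where they were.

```bash
python3 -c "
from station import bot
print(bot.hand_in())"
```

```text
the job is handed in; nothing more can be done
None
```

The five boxes were pushed home against the stop as one closed row, the green button was then pressed fully down and came up again, and the job was handed in at about 18 s with nothing else moved.

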